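Clear the hotplate and set the decoction pan on it

ROBOT

A 7-joint arm with a two-finger parallel gripper is mounted at the origin on the work surface. World frame = base frame: x ahead of the robot, y to its left, z up, the work surface at z = 0. Lengths are in m, angles in rad, forces in N, time in s.
With the tool pointing down it reaches from about 0.4 to 0.85 m from the base axis. Payload 6.9 kg.
Tool frame: the origin (TCP) lies between the finger pads; the fingertips stand env.tips_ahead ahead of it and the grasp point (between the pads) lies 5 mm behind it (env.tips_ahead is the distance from the TCP to the fingertips, in m); z points along the fingers, y is the line along which they close (so a half turn about z gives the same grasp; the last joint's range is limited). The gripper opens to 85 mm and grips with 20 to 120 N. Pads are 22 mm wide; open, the fingers measure 114 mm over their backs; the gripper's body (76 mm by 85 mm) begins 54 mm behind the grasp point. The pads swing forward as they close: fully open they stand 13 mm farther back than shut.
Start: joints at [-1.117, 0.507, -0.238, 1.5, 0.126, 1.149, -0.155], TCP at [0.213, 0.588, 0.245] pointing down, gripper open.
Joint ranges: [-3.08, 3.08], [-0.24, 2.05], [-1.43, 1.35], [0, 2.5], [-1.52, 4.66], [0.17, 1.96], [-2.89, 2.89]. Speed limits (rad/s): [2.39, 2.39, 3.14, 3.14, 3.14, 3.14, 3.14].

INTERFACE

Orientations are given as a unit quaternion [w, x, y, z].
In Python, from workcell import env gives the robot as it stands.
- The arm moves only by the tool carry_out, never from a script. Its arguments are lists of equal length, an entry for each row: "slide": the shift along the world's x, y, z in cm, a list of three; "yaw": the turn about the world's z in rad. A call has 1 to 10 rows; each row is the pose to reach, as a shift and turn from the pose commanded when the call began; what a row does not reach only later rows make up. A row lasts 1/8 s, in which the tool goes at most 62.5 mm and 10.7 degrees, less where a joint would pass 70% of its speed; a pose out of reach is approached as far as the arm can. A call with a gripper value outside its range is refused whole. "grip" is the opening, from 0 (shut) to 1 (fully open), set as the call begins (left out, the last holds). The fingers move at their own pace and stop on an object; the grip force is fixed at half the most. Time passes only in rows, so rows that repeat a pose let the fingers close. It gives the time, the measured TCP pose, the force, the opening and the grip force at its end, in the units of the state.
- env.get_state(): the state, without advancing time (a new reading comes with each control period).
- env.read_camera(name): name is "scene" or "top"; returns a dict with "image" (400x640x3 uint8, red, green, blue), "range_z" (400x640 float32, m along the optical axis (not along the pixel's ray), 0 where there is no reading), "fx", "fy", "cx", "cy" (pixels), "k1" (the pictures are not rectified: a ray, as slopes to the right and down, at radius r is drawn at 1 + k1 r^2 times it, then the intrinsics apply), "R" (3x3) and "t" (3): a world point X has camera coordinates R X + t. Camera axes: x right, y down, z forward; pixel columns grow to the right and rows downward; lengths in m; the calibration is good to about 2 mm. A picture is of the moment at which its call begins.
- env.close_job(): hands the job in; it is judged then, once.
The state is a dict: "clock": time; "joint_pos": joint angles; "joint_vel": joint speeds; "joint_torque": joint torques, N m; "ee_pos": TCP position; "orientation": TCP orientation; "ft_force": force on the tool from outside, world axes, zero at the start; "wrist_torque": the same for the moment, N m; "opening": finger opening in m; "grasp_force": force on a finger pad.
Only numpy, scipy, OpenCV 4.12 (cv2) and the standard library are available. Lean on these libraries where they do the work, as an engineer would, in place of code of your own. Each camera call takes 0.05 s, during which the arm holds its last target. There are 200 camera calls.

TASK

The porcelain mixing dish has been left standing on the cold hotplate: lift it off and set it down the right way up in the free half of the bamboo tray, beside the jade grinding stone. Then take the copper pan by its rattan handle and set it on the hotplate, upright and near the middle, with its base wholly on the round iron plate. Set both down without dropping them, do not tip the dish, and leave the other things on the table where they are.

Things in the scene. Friction and masses are not known exactly. Their poses are not given: they have to be found in the camera images.
- dish_center (a point): White porcelain mixing dish, open on top, 112 mm across the rim, 55 mm high, about 0.28 kg; near-upright wall 5 mm thick (outer radius 56 mm at rim, 55 mm at 20 mm height, foot 40 mm), inner floor 7 mm up. Too wide to grip across: pinch the rim, one finger inside, one outside. Point on its axis half-way up, 27.5 mm above its underside; z is its axis, up. Starts on the iron plate.
- pan_handle (a point): Middle of the rattan-wrapped grip of the copper pan, on the pan's axis, 140 mm above the pan's underside. The grip is a straight level bar 16 mm thick and about 75 mm long, running along this point's y axis; it is the top of a fixed upright bail that comes down to the rim on both sides (plus and minus y). z is the pan's axis, up.
- pan_base (a point): Centre of the underside of the copper pan: a round open pan, 144 mm across the rim, 65 mm high without the bail, flat base of 62 mm radius, about 0.5 kg. Same axes as pan_handle, which lies 140 mm above it. Starts on the slate table top (z = 0), between the hotplate and the tray.
- plate (a point): Centre of the top of the hotplate's round black cast-iron plate: flat, 180 mm across, 75 mm above the table. It lies in the middle of a cream enamelled housing 240 x 240 mm, 60 mm high, fixed on the table, with a dial on its front (-x) side; z is up.
- tray: Bamboo tray, fixed on the table, 280 mm along its x and 200 mm along its y, rim 22 mm high, walls 8 mm thick; inner floor 8 mm above the table. The origin is the centre of its underside. The jade stone stands in its far (+x) half; its near (-x) half is free.
- tray_free (a point): Point on the tray's inner floor, in the middle of its free half: 55 mm from the tray's centre towards its near (-x) end; axes as the tray's.
- jade_stone: Bystander: jade grinding stone, a turned muller of 64 mm foot diameter, 66 mm high, in the far half of the tray. Origin: centre of its underside.
- incense: Bystander: brass incense holder, a saucer 96 mm across and 28 mm high, with a short upright stub of incense stick up to 75 mm. Origin: centre of its underside.
- small_cup: Bystander: small white porcelain cup, 66 mm across and 45 mm high. Origin: centre of its underside.
- amber_bottle: Bystander: amber glass bottle, 56 mm across and 130 mm high. Origin: centre of its underside.
- jar: Bystander: white lidded porcelain jar, 96 mm across and 130 mm high. Origin: centre of its underside.
- scoop: Bystander: brass spoon with a wooden handle, 170 mm long along its x, lying on the table between the robot and the pan. Origin: on the table, under it.
Things that resemble listed ones, but are neither listed nor needed, are in the scene too. Leave any red look-alike of the part that bears dish_center alone.

How it is judged:
By the outcome, as a careful person would: the job done as asked, in the order asked, and still so for the second after the job is handed in, with the robot touching nothing.
It also fails if it takes over 64 s, if anything falls off the work surface, if the arm or the gripper's body presses on something with over 40 N, if the wrist force passes 120 N, or if a joint passes its speed limit or range.

## Working session

There is one attempt and no reset: what is moved stays moved. The work goes in short steps, Python scripts to look and compute and a tool call to move; the robot and the scene stay as the last step left them, time stands still between calls to the robot, and variables do not carry over. Pictures are saved under pics/ and viewed, at most 10 in all, crops included, and the job is handed in when it is done.

Besides the shell and the picture viewer there is one more tool, called after ">>>" as name(argument=value, ...) on one line, values as JSON. carry_out: Moves the arm, as the interface text tells. Its arguments: {"type":"object","properties":{"slide":{"type":"array","items":{"type":"array","items":{"type":"number"}}},"yaw":{"type":"array","items":{"type":"number"}},"grip":{"type":"number"}},"required":["slide","yaw"]}

```bash
mkdir -p pics; cat > h.py <<'E'
import numpy as np, cv2
from workcell import env
def cloud(c):
    K=np.array([[c['fx'],0,c['cx']],[0,c['fy'],c['cy']],[0,0,1.]])
    v,u=np.mgrid[0:400,0:640].astype(float)
    p=cv2.undistortPoints(np.stack([u.ravel(),v.ravel()],1)[:,None],K,np.array([c['k1'],0,0,0.]))[:,0]
    z=c['range_z'].ravel()
    X=np.c_[p*z[:,None],z]
    W=(X-c['t'])@c['R']
    W[z==0]=np.nan
    return W.reshape(400,640,3)
E
python3 - <<'E'
from h import *
ims=[]
for n in('scene','top'):
    c=env.read_camera(n); np.savez('c_'+n,W=cloud(c),im=c['image'])
    cv2.imwrite(f'pics/{n}0.png',c['image'][...,::-1])
    print(n,-c['R'].T@c['t'],c['R'][2])
s=env.get_state();print(s['clock'],s['ee_pos'],s['orientation'],s['opening'],env.tips_ahead)
E
```

```text
scene [1.40480194 0.18838426 0.8348324 ] [-0.76410657 -0.0730231  -0.64094366]
top [0.37646232 0.10611803 1.54674119] [ 0.11651081 -0.00670628 -0.99316678]
0.1 [0.21293511 0.58716967 0.24452066] [-1.28279181e-04  1.73022517e-01  9.84917554e-01 -7.76666236e-04] 0.08527951339360644 0.014
```

View pics/scene0.png

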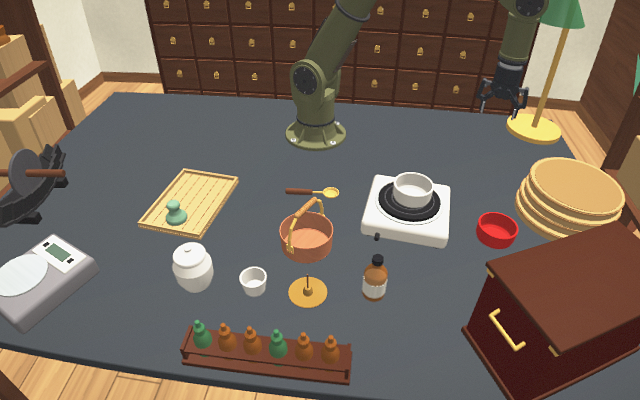

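View pics/top0.png

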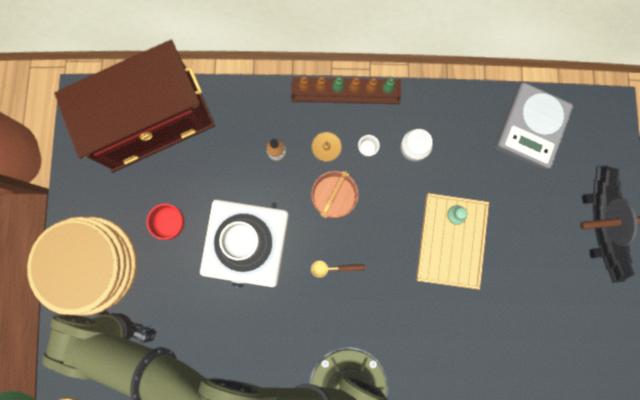

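The top view (up = +x, left = +y) shows:
- **Dish:** white, on the iron plate at (239,240).
- **Pan:** copper, at (335,195), with its bail running diagonally.
- **Tray:** at (453,241), with the jade stone at (457,214).
- **Bystanders:** scoop (338,268), bottle (276,149), incense (326,147), cup (369,146) and jar (417,144).

Three things could be the dish: white on the hotplate (239,240), red (165,222), and the small white cup (369,146). The one on the iron plate fits, since it is white, about 112 mm across, and where the task says it starts. I'll confirm that in a crop and measure.

```bash
cat > m.py <<'E'
from h import *
def circ(P):
    A=np.c_[2*P[:,:2],np.ones(len(P))]; s=np.linalg.lstsq(A,(P[:,:2]**2).sum(1),rcond=None)[0]
    return s[:2],np.sqrt(s[2]+s[:2]@s[:2])
def near(W,c,r,z0,z1):
    return (np.hypot(W[...,0]-c[0],W[...,1]-c[1])<r)&(W[...,2]>z0)&(W[...,2]<z1)
def rect(P): return cv2.minAreaRect(P[:,:2].astype(np.float32)*1000)
E
python3 - <<'E'
from m import *
im=cv2.imread('pics/top0.png')
cv2.imwrite('pics/crop.png',cv2.resize(im[150:300,130:380],None,fx=3,fy=3,interpolation=cv2.INTER_CUBIC))
D=np.load('c_top.npz');W=D['W'];S=np.load('c_scene.npz')['W']
for n,(u,v) in dict(dish=(239,240),pan=(335,195),handle=(335,193),tray=(453,250),jade=(457,213),scoop=(320,268),bottle=(274,146),inc=(326,147),cup=(369,146),jar=(417,144),table=(400,300)).items(): print(n,W[v,u].round(3))
d=W[240,239]
for V in(W,S):
    P=V[near(V,d,.09,.122,.14)]; print('dish rim',len(P),circ(P),rect(P),P[:,2].max(),np.median(P[:,2]))
    P=V[near(V,d,.2,.05,.066)]; print('housing',len(P),rect(P),np.median(P[:,2]))
    P=V[near(V,d,.12,.07,.08)]; print('plate',len(P),cv2.minEnclosingCircle(P[:,:2].astype(np.float32)),np.median(P[:,2]))
    p=W[195,335]; p=W[205,345]
    P=V[near(V,p,.1,.056,.072)]; print('pan rim',len(P),circ(P),rect(P))
    P=V[near(V,p,.1,.115,.16)]; print('handle',len(P),P.mean(0),rect(P),P[:,2].max(),np.percentile(P[:,2],[50,90]))
    t=W[250,453]
    P=V[near(V,t,.2,.014,.028)]; print('tray rim',len(P),rect(P))
    P=V[near(V,t,.2,.004,.028)]; print('tray',len(P),rect(P))
    P=V[near(V,W[213,457],.06,.04,.08)]; print('jade',rect(P),P[:,2].max())
E
```

```text
dish [0.445 0.339 0.082]
pan [0.579 0.054 0.147]
handle [0.585 0.054 0.144]
tray [ 0.429 -0.332  0.005]
jade [ 0.541 -0.329  0.066]
scoop [0.365 0.093 0.   ]
bottle [0.727 0.238 0.127]
inc [0.751 0.08  0.028]
cup [ 0.764 -0.061 -0.002]
jar [ 0.745 -0.195  0.114]
table [ 0.268 -0.163 -0.006]
dish rim 219 (array([0.44253559, 0.33365337]), np.float64(0.053340979278321626)) ((442.18841552734375, 333.4112854003906), (108.6891860961914, 109.74728393554688), 1.0901892185211182) 0.13616611065109854 0.12798022091895123
housing 3103 ((438.71307373046875, 374.6705017089844), (330.579345703125, 254.8861846923828), 82.1083755493164) 0.05856793312056231
plate 1624 ((0.44406306743621826, 0.3264211416244507), 0.10269248485565186) 0.07446949857351917
pan rim 113 (array([0.59499985, 0.05184247]), np.float64(0.07048595042253276)) ((583.2233276367188, 37.803123474121094), (106.51651763916016, 150.8812255859375), 51.733238220214844)
handle 208 [0.59264176 0.05229904 0.14079499] ((594.2839965820312, 51.82038116455078), (16.14772605895996, 133.18612670898438), 63.12936019897461) 0.15137699106184258 [0.1437
[... 842 characters left out ...]
2995, 0.05660551]), np.float64(0.07094762729379657)) ((583.6908569335938, 36.34156036376953), (98.00347900390625, 154.68197631835938), 52.86466979980469)
handle 248 [0.60955393 0.05302246 0.14067564] ((601.0863037109375, 55.63857650756836), (15.709456443786621, 134.66949462890625), 62.45757293701172) 0.15194651301363796 [0.14443835 0.14914857]
tray rim 975 ((463.1309509277344, -326.06536865234375), (205.41539001464844, 285.1933288574219), 82.44010162353516)
tray 3969 ((441.049560546875, -328.53314208984375), (365.0806579589844, 390.5844421386719), 1.7440780401229858)
jade ((549.1265869140625, -337.0267028808594), (36.12071228027344, 37.005455017089844), 62.51287841796875) 0.07704785113286089
```

View pics/crop.png

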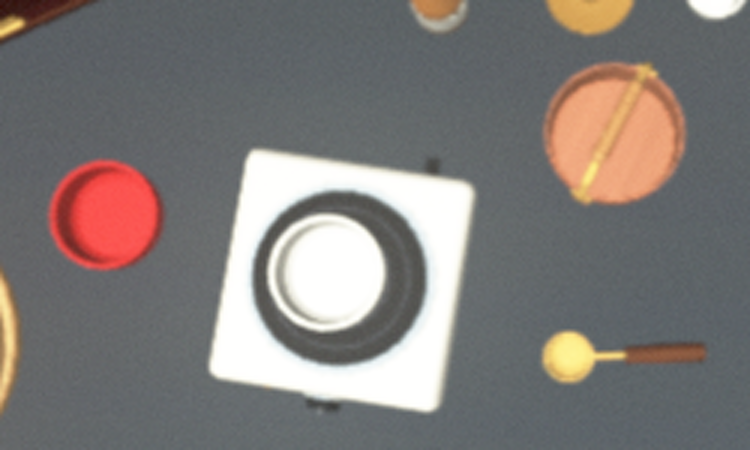

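The crop confirms the white dish on the iron plate at crop (327,272); the red look-alike is at (105,215). The measured sizes match the description: rim about 110 mm, tray 203x283 mm, grip bar at z≈0.14. I'll pinch the rim on the tool's present closing line, which is 70° in world.

>>> carry_out(slide=[[4,-3.2,0],[8,-6.4,0],[12,-9.6,0],[16,-12.8,0],[20,-16,0],[23,-18.5,0],[25,-20.1,0],[25,-20.1,-2],[25,-20.1,-4],[25,-20.1,-4]], yaw=[0,0,0,0,0,0,0,0,0,0], grip=0.5)

```text
clock: 1.35
ee_pos: [0.4622, 0.3857, 0.2036]
orientation: [-0.001, 0.173, 0.985, -0.002]
ft_force: [0.6, 0.0, -0.3]
opening: 0.0425
grasp_force: 0.0
```

```bash
python3 - <<'E'
from h import *
s=env.get_state();print(s['clock'],s['ee_pos'],s['orientation'],s['opening'],s['joint_pos'])
c=env.read_camera('scene'); d=env.read_camera('top')
a=cv2.resize(c['image'][130:270,340:480],None,fx=2.85,fy=2.85); b=cv2.resize(d['image'][170:310,170:310],None,fx=2.85,fy=2.85)
cv2.imwrite('pics/n1.png',np.hstack([a,b])[...,::-1])
E
```

```text
1.35 [0.46224217 0.3857143  0.20358509] [-0.00124537  0.17303284  0.98491411 -0.00151148] 0.04252935545651689 [-0.61236835  0.50657207 -0.19555601  1.62227865  0.11001128  1.02747448
  0.38169067]
```

View pics/n1.png

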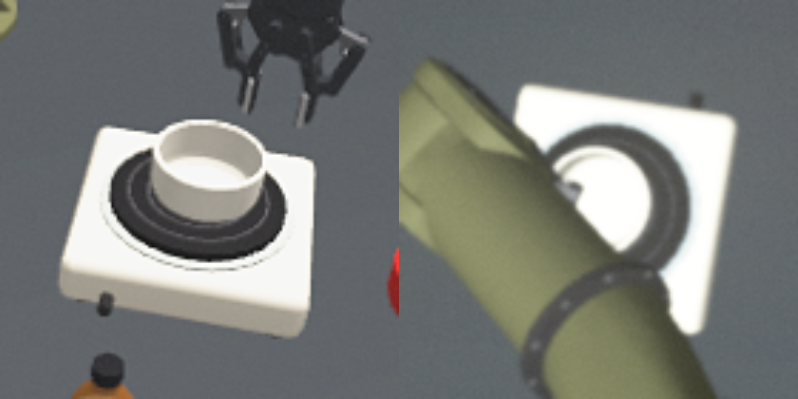

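Left half of the picture (scene view): the fingertips are at about (250,110) and (300,125), hanging over the dish's +y rim near (265,160) and straddling it. I'll descend to tip height 0.10 and then close.

>>> carry_out(slide=[[0,0,-2],[0,0,-4],[0,0,-5.5],[0,0,-7],[0,0,-8],[0,0,-8.8],[0,0,-8.8]], yaw=[0,0,0,0,0,0,0])

```text
clock: 2.33
ee_pos: [0.4629, 0.3864, 0.1168]
orientation: [-0.0, 0.173, 0.985, -0.0]
ft_force: [-0.6, -0.2, 0.0]
opening: 0.0426
grasp_force: 0.0
```

>>> carry_out(slide=[[0,0,0],[0,0,0],[0,0,0],[0,0,0],[0,0,0],[0,0,0],[0,0,0],[0,0,0]], yaw=[0,0,0,0,0,0,0,0], grip=0)

```text
clock: 3.32
ee_pos: [0.4637, 0.3862, 0.1183]
orientation: [0.001, 0.173, 0.985, 0.0]
ft_force: [0.9, -1.1, 5.1]
opening: 0.0041
grasp_force: 58.1
```

Gripped at 4.1 mm (the wall is 5 mm). Lifting gently.

>>> carry_out(slide=[[0,0,0.5],[0,0,1],[0,0,2],[0,0,3],[0,0,4.5],[0,0,6.5],[0,0,9],[0,0,11],[0,0,12],[0,0,12]], yaw=[0,0,0,0,0,0,0,0,0,0])

```text
clock: 4.58
ee_pos: [0.4632, 0.3867, 0.2381]
orientation: [0.0, 0.173, 0.985, 0.001]
ft_force: [-0.4, 0.3, -2.7]
opening: 0.004
grasp_force: 57.7
```

```bash
python3 - <<'E'
from m import *
c=env.read_camera('scene'); s=env.get_state(); print(s['ee_pos'],s['wrist_torque'],s['ft_force'],s['opening'])
W=cloud(c); np.savez('c_lift',W=W,im=c['image'])
e=s['ee_pos']; k=e-[.0183,.0503,0]
X=W[near(W,k,.075,.17,.27)]; print(len(X),X.min(0),X.max(0))
v,u=np.where(near(W,k,.075,.17,.27)); print(u.min(),u.max(),v.min(),v.max())
u0,v0=int(u.mean()),int(v.mean())
cv2.imwrite('pics/lift.png',cv2.resize(c['image'][max(v0-75,0):v0+75,u0-90:u0+90],None,fx=4,fy=4,interpolation=cv2.INTER_CUBIC)[...,::-1])
# plate now bare
d=env.read_camera('top'); T=cloud(d); np.savez('c_top1',W=T,im=d['image'])
for V in(W,T):
    P=V[near(V,(.445,.333),.11,.07,.081)]; (x,y),r=cv2.minEnclosingCircle(P[:,:2].astype(np.float32)); print(len(P),x,y,r,np.median(P[:,2]))
E
```

```text
[0.46290186 0.38645132 0.23718997] [ 0.18376951 -0.03954359 -0.02030859] [ 0.04118854 -0.51405123 -2.83633159] 0.004034224566138757
1250 [0.38763134 0.2829414  0.19700128] [0.5016431  0.40610103 0.26990267]
399 447 137 172
1953 0.4448426067829132 0.33285126090049744 0.09309383481740952 0.07587295295270549
955 0.4437428116798401 0.3256252110004425 0.09018408507108688 0.07408520628773194
```

View pics/lift.png

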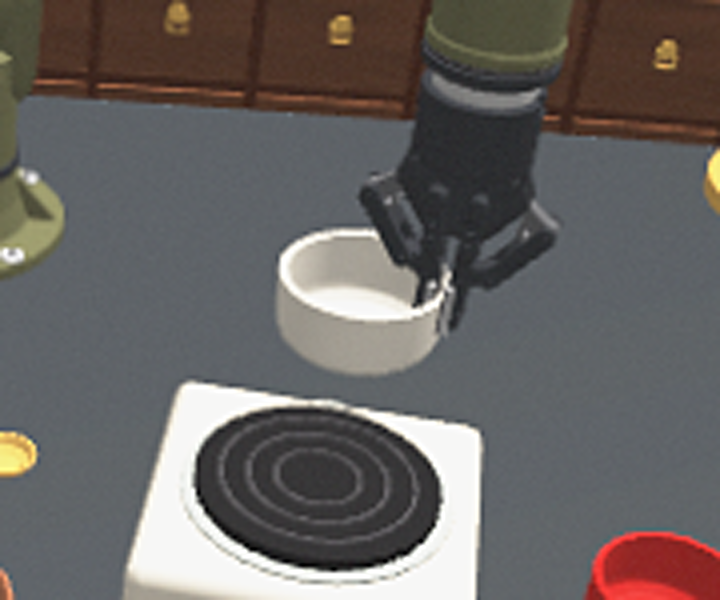

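Image: the dish hangs from the fingers at (360,300), near-level, and the bare plate is at (318,485). Checking the tilt numerically before carrying.

```bash
python3 - <<'E'
from m import *
D=np.load('c_lift.npz');W=D['W'];im=D['im'].astype(int)
k=np.array([.4445,.3362])
m=near(W,k,.065,.17,.27)&(im.min(2)>120)
P=W[m]; a=np.degrees(np.arctan2(P[:,1]-k[1],P[:,0]-k[0]))
for b in range(-180,180,30):
    q=P[(a>=b)&(a<b+30)&(np.hypot(*(P[:,:2]-k).T)>.045)]
    if len(q)>5: print(b+15,len(q),np.percentile(q[:,2],[2,50,95]).round(4))
f=P[np.hypot(*(P[:,:2]-k).T)<.03]; f=f[f[:,2]<.225]
A=np.c_[f[:,:2]-k,np.ones(len(f))]; print(len(f),np.linalg.lstsq(A,f[:,2],rcond=None)[0],f[:,2].std())
E
```

```text
-165 136 [0.2019 0.2259 0.2462]
-135 70 [0.2066 0.2325 0.2475]
-105 18 [0.2304 0.2452 0.2467]
-75 46 [0.2096 0.2355 0.2484]
-45 113 [0.2058 0.2293 0.2498]
-15 151 [0.2063 0.2297 0.248 ]
15 147 [0.2071 0.2304 0.2492]
45 122 [0.2071 0.2359 0.2544]
75 24 [0.214  0.2506 0.2626]
135 83 [0.2013 0.2135 0.2296]
165 150 [0.2014 0.2237 0.2469]
3 [0.6575617  0.09389937 0.21742548] 0.0001843673405834519
```

The rim is level all round (z≈0.248). Carrying it over to the tray now.

>>> carry_out(slide=[[0,-1,0.5],[0,-3,1],[0.3,-6,1],[0.6,-10,1],[1,-14,1],[1.2,-18,1],[1.3,-22,1],[1.3,-26,1],[1.3,-30,1],[1.3,-34,1]], yaw=[0,0,0,0,0,0,0,0,0,0])

```text
clock: 5.92
ee_pos: [0.4752, 0.0438, 0.2476]
orientation: [0.0, 0.174, 0.985, -0.0]
ft_force: [0.8, -0.0, -2.9]
opening: 0.0038
grasp_force: 57.8
```

>>> carry_out(slide=[[0,-4,0],[-0.6,-8,0],[-1.2,-12,0],[-1.9,-16,0],[-2.6,-20,0],[-3.3,-24,0],[-4,-27.5,0],[-4.6,-30,0],[-5.1,-31.7,0],[-5.1,-31.7,0]], yaw=[0,0,0,0,0,0,0,0,0,0])

```text
clock: 7.18
ee_pos: [0.4239, -0.2716, 0.2474]
orientation: [-0.0, 0.174, 0.985, -0.0]
ft_force: [-0.3, -0.1, -2.8]
opening: 0.0039
grasp_force: 57.8
```

```bash
python3 - <<'E'
from m import *
s=env.get_state(); print(s['clock'],s['ee_pos'],s['orientation'],s['opening'],s['joint_pos'])
for n in('top','scene'):
    c=env.read_camera(n); W=cloud(c); im=c['image'].astype(int)
    k=s['ee_pos'][:2]-[.0183,.0503]
    m=near(W,k,.08,.232,.27)&(im.min(2)>120)&(np.ptp(im,axis=2)<45); P=W[m]
    if len(P)>20: print(n,k,len(P),circ(P),rect(P)[:2])
    P=W[near(W,(.461,-.3276),.2,.014,.028)]; print('tray rim',len(P),rect(P))
    cv2.imwrite(f'pics/tr_{n}.png',c['image'][...,::-1])
a=cv2.imread('pics/tr_scene.png')[130:260,110:290]; cv2.imwrite('pics/tr.png',cv2.resize(a,None,fx=4,fy=4))
E
```

```text
7.175 [ 0.42387581 -0.27162726  0.24735454] [-1.47596838e-04  1.74467769e-01  9.84662863e-01 -1.45090351e-04] 0.003874760733608054 [ 0.50438522  0.31354605  0.02259822  1.81223553 -0.00775913  1.01607707
  1.75003594]
top [ 0.40557581 -0.32192726] 94 (array([ 0.39546794, -0.31124112]), np.float64(0.04519935406817723)) ((377.96124267578125, -278.4009704589844), (79.55270385742188, 18.405006408691406))
tray rim 726 ((458.84173583984375, -327.9496765136719), (203.7120361328125, 282.70880126953125), 82.41422271728516)
scene [ 0.40557581 -0.32192726] 493 (array([ 0.40592746, -0.31441806]), np.float64(0.05336381414554034)) ((417.2132263183594, -315.9964599609375), (124.8871841430664, 92.93982696533203))
tray rim 1004 ((463.41357421875, -326.240478515625), (206.08419799804688, 285.4987487792969), 82.61089324951172)
```

View pics/tr.png

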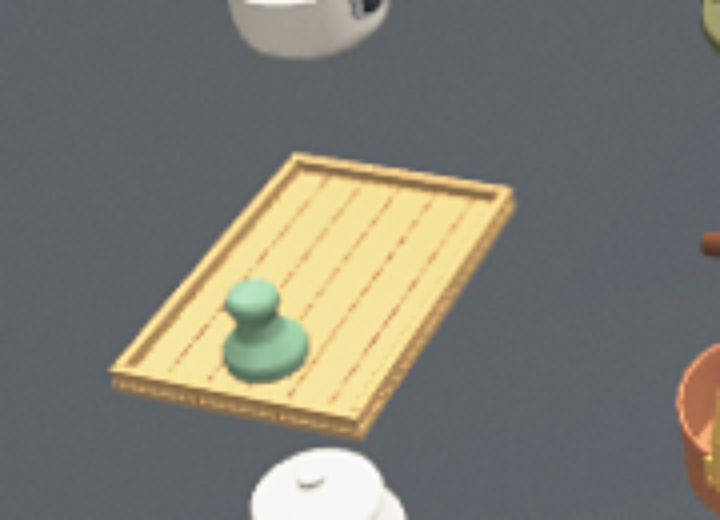

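The picture shows the dish hovering at the top (310,20). The tray's free half is clear around (390,230) and the jade stone is at (265,330). Descending.

>>> carry_out(slide=[[0,0,-1],[0,0,-3],[0,0,-6],[0,0,-9],[0,0,-12],[0,0,-14.5],[0,0,-16.5],[0,0,-18],[0,0,-18.5],[0,0,-18.5]], yaw=[0,0,0,0,0,0,0,0,0,0])

```text
clock: 8.52
ee_pos: [0.4251, -0.2698, 0.062]
orientation: [-0.0, 0.173, 0.985, 0.0]
ft_force: [0.6, 0.1, -1.2]
opening: 0.0039
grasp_force: 57.9
```

>>> carry_out(slide=[[0,0,-0.2],[0,0,-0.4],[0,0,-0.6],[0,0,-0.8],[0,0,-0.9],[0,0,-0.9]], yaw=[0,0,0,0,0,0])

```text
clock: 9.28
ee_pos: [0.425, -0.2704, 0.0533]
orientation: [-0.0, 0.173, 0.985, -0.0]
ft_force: [0.2, -0.3, -1.9]
opening: 0.004
grasp_force: 57.9
```

>>> carry_out(slide=[[0,0,-0.1],[0,0,-0.2],[0,0,-0.3],[0,0,-0.3]], yaw=[0,0,0,0])

```text
clock: 9.78
ee_pos: [0.4256, -0.2697, 0.051]
orientation: [0.0, 0.173, 0.985, 0.0]
ft_force: [-0.2, 5.2, 10.0]
opening: 0.0042
grasp_force: 63.4
```

Contact felt. Releasing with a modest opening.

>>> carry_out(slide=[[0,0,0],[0,0,0],[0,0,0],[0,0,0.2],[0,0,0.2]], yaw=[0,0,0,0,0], grip=0.35)

```text
clock: 10.4
ee_pos: [0.4251, -0.2705, 0.0524]
orientation: [0.0, 0.173, 0.985, -0.0]
ft_force: [0.4, 0.3, -0.4]
opening: 0.03
grasp_force: 0.0
```

>>> carry_out(slide=[[0,0,1],[0,0,3],[0,0,6],[0,0,10],[0,0,14],[0,0,18],[0,0,20],[2,6,22],[4,12,22],[6,17,22]], yaw=[0,0,0,0,0,0,0,0,0,0])

```text
clock: 11.65
ee_pos: [0.4852, -0.0986, 0.2736]
orientation: [0.001, 0.173, 0.985, -0.0]
ft_force: [0.4, -1.1, -0.2]
opening: 0.0299
grasp_force: 0.0
```

```bash
python3 - <<'E'
from m import *
s=env.get_state(); print(s['clock'],s['ee_pos'],s['opening'],s['joint_pos'])
t=np.array([.461,-.3276])
for n in('scene','top'):
    c=env.read_camera(n); W=cloud(c)
    if n=='scene': cv2.imwrite('pics/pl.png',cv2.resize(c['image'][140:270,110:360],None,fx=3.2,fy=3.2)[...,::-1])
    P=W[near(W,(.4064,-.3206),.075,.056,.068)]; print('dish rim',len(P),circ(P),rect(P)[:2],np.percentile(P[:,2],95))
    P=W[near(W,(.597,.054),.1,.056,.072)]; print('pan rim',len(P),circ(P))
    P=W[near(W,(.597,.054),.034,.125,.16)]; print('grip',len(P),rect(P),np.percentile(P[:,2],[50,90]))
    P=W[near(W,(.597,.054),.09,.115,.16)]; print('bail',len(P),rect(P))
E
```

```text
11.65 [ 0.48522459 -0.09859169  0.27355432] 0.02985779356879764 [ 0.19293921  0.27636165 -0.0554841   1.78821753  0.0172709   1.07577165
  1.35403766]
dish rim 218 (array([ 0.40682652, -0.31417818]), np.float64(0.052625791257484456)) ((405.41778564453125, -315.0023193359375), (111.007568359375, 110.56904602050781)) 0.06550740939353128
pan rim 375 (array([0.59966207, 0.05536157]), np.float64(0.07059450863911432))
grip 136 ((597.8453369140625, 56.72521209716797), (16.391983032226562, 66.5352783203125), 63.52928161621094) [0.14684306 0.14975503]
bail 248 ((600.7597045898438, 55.274024963378906), (16.391983032226562, 134.11920166015625), 63.52928161621094)
dish rim 129 (array([ 0.40113227, -0.31784221]), np.float64(0.05291071168234449)) ((400.3762512207031, -333.95965576171875), (77.5650405883789, 108.8043441772461)) 0.06546127869728735
pan rim 178 (array([0.59475523, 0.0514671 ]), np.float64(0.07029449998839465))
grip 124 ((595.358154296875, 50.99070739746094), (16.09176254272461, 66.19844818115234), 63.12920379638672) [0.14421318 0.14883191]
bail 208 ((595.4841918945312, 50.92884826660156), (16.12288475036621, 133.75418090820312), 63.16429138183594)
```

View pics/pl.png

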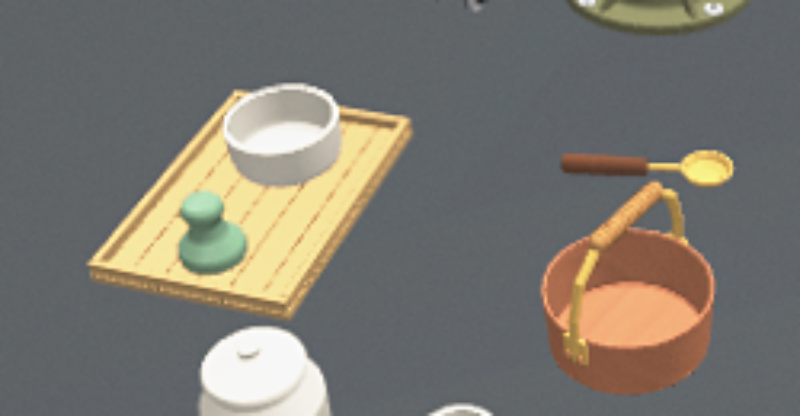

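The dish stands level in the free half: crop (282,135), world (0.404,−0.316), rim z≈0.065, with the jade stone untouched. The bail's grip is at crop (628,215), centre (0.598,0.0535), running at −27°, so I turn −0.118 to close across it.

>>> carry_out(slide=[[2,3,0],[5,7,0],[8,11,-1],[10.5,14,-2],[11.3,15.2,-4],[11.3,15.2,-5],[11.3,15.2,-5]], yaw=[-0.03,-0.06,-0.09,-0.118,-0.118,-0.118,-0.118], grip=0.75)

```text
clock: 12.62
ee_pos: [0.5968, 0.0494, 0.2215]
orientation: [-0.001, 0.232, 0.973, -0.001]
ft_force: [-0.1, 0.5, 0.9]
opening: 0.064
grasp_force: 0.0
```

```bash
python3 - <<'E'
from h import *
s=env.get_state(); print(s['clock'],s['ee_pos'],s['orientation'],s['opening'])
c=env.read_camera('scene'); cv2.imwrite('pics/ha.png',cv2.resize(c['image'][130:270,240:380],None,fx=4,fy=4)[...,::-1])
E
```

```text
12.625 [0.59675769 0.04938482 0.22146146] [-0.00104232  0.23168098  0.97279073 -0.00101781] 0.06402798820410661
```

View pics/ha.png

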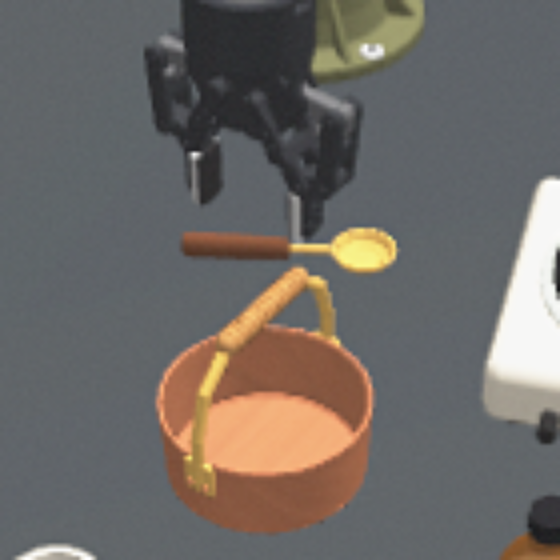

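The open fingers (tips at (205,195) and (310,235)) hang over the rattan bar at (265,308), with the closing line across it. Descending and gripping.

>>> carry_out(slide=[[0.1,0.2,-2],[0.1,0.2,-4],[0.1,0.2,-6],[0.1,0.2,-7.5],[0.1,0.2,-8.6],[0.1,0.2,-8.6]], yaw=[0,0,0,0,0,0])

```text
clock: 13.42
ee_pos: [0.5987, 0.0532, 0.1359]
orientation: [-0.0, 0.231, 0.973, -0.0]
ft_force: [0.2, 0.1, 0.5]
opening: 0.0639
grasp_force: 0.0
```

>>> carry_out(slide=[[0,0,0],[0,0,0],[0,0,0],[0,0,0],[0,0,0],[0,0,0],[0,0,0],[0,0,0]], yaw=[0,0,0,0,0,0,0,0], grip=0)

```text
clock: 14.42
ee_pos: [0.599, 0.053, 0.1367]
orientation: [0.0, 0.231, 0.973, -0.0]
ft_force: [-2.4, -2.3, 6.1]
opening: 0.0139
grasp_force: 58.5
```

Gripped at 13.9 mm, which fits the compliant 16 mm wrap. Lifting.

>>> carry_out(slide=[[0,0,0.5],[0,0,1.5],[0,0,3],[0,0,5],[0,0,7.5],[0,0,10],[0,0,12],[0,0,13],[0,0,13]], yaw=[0,0,0,0,0,0,0,0,0])

```text
clock: 15.55
ee_pos: [0.5992, 0.0537, 0.267]
orientation: [0.001, 0.231, 0.973, 0.0]
ft_force: [-0.4, -0.9, -5.7]
opening: 0.014
grasp_force: 58.7
```

```bash
python3 - <<'E'
from m import *
s=env.get_state(); print(s['clock'],s['ee_pos'],s['opening'],s['ft_force'],s['wrist_torque'])
c=env.read_camera('scene'); W=cloud(c); e=s['ee_pos']; im=c['image']
dz=e[2]-.1367
P=W[near(W,e,.1,.05+dz,.072+dz)]; k,r=circ(P); print('rim',k-e[:2],r,dz)
a=np.degrees(np.arctan2(*(P[:,:2]-k).T[::-1])); Q=W[near(W,e,.08,.02+dz,.08+dz)]
aa=np.degrees(np.arctan2(Q[:,1]-k[1],Q[:,0]-k[0])); rr=np.hypot(*(Q[:,:2]-k).T)
print([(b,np.percentile(Q[(aa>=b)&(aa<b+30)&(rr>.062),2],95).round(4)) for b in range(-180,180,30) if ((aa>=b)&(aa<b+30)&(rr>.062)).sum()>8])
# plate: contour in scene & top of dark disc at z .075
for n in('scene','top'):
    d=c if n=='scene' else env.read_camera('top'); V=cloud(d); g=d['image'].max(2)
    for P in(V[near(V,(.4445,.331),.12,.066,.085)&(g<95)],):
        h=cv2.convexHull(P[:,:2].astype(np.float32)*1000); print(n,len(P),cv2.minEnclosingCircle(h),cv2.fitEllipse(h)[:2])
    P=V[near(V,(.4445,.331),.18,.05,.066)&(d['image'].min(2)>150)]; print('housing',rect(P))
E
```

```text
15.55 [0.59923274 0.05368119 0.26703066] 0.013955045658399903 [-0.43934447 -0.8825545  -5.65248428] [-0.02690214 -0.06370252  0.02165403]
rim [0.00087714 0.00172009] 0.07029869004523119 0.13033066137167332
[(-180, np.float64(0.1922)), (-150, np.float64(0.1961)), (-120, np.float64(0.1962)), (-90, np.float64(0.1977)), (-60, np.float64(0.1962)), (-30, np.float64(0.2018)), (0, np.float64(0.1953)), (30, np.float64(0.1952)), (60, np.float64(0.1954)), (90, np.float64(0.1962)), (120, np.float64(0.1954)), (150, np.float64(0.1975))]
scene 1866 ((447.65472412109375, 333.5716552734375), 90.36624908447266) ((447.61395263671875, 332.8402404785156), (174.85755920410156, 177.25042724609375))
housing ((440.41729736328125, 334.0928649902344), (239.26785278320312, 251.04446411132812), 81.72355651855469)
top 2239 ((439.7935485839844, 329.7104797363281), 85.82244110107422) ((439.6732177734375, 329.76141357421875), (169.1296844482422, 170.57192993164062))
housing ((437.58612060546875, 329.7375793457031), (240.02769470214844, 242.67489624023438), 82.00592803955078)
```

The pan hangs level. The plate centre is (0.4437,0.3316), averaged over both cameras. Moving over it.

>>> carry_out(slide=[[-0.8,1.4,0],[-2.5,4.5,0],[-4.5,8,0],[-6.7,12,0],[-8.9,16,0],[-11.1,20,0],[-13.1,23.5,0],[-14.6,26.2,0],[-15.5,27.8,0],[-15.5,27.8,0]], yaw=[0,0,0,0,0,0,0,0,0,0])

```text
clock: 16.9
ee_pos: [0.4428, 0.3329, 0.266]
orientation: [-0.0, 0.229, 0.973, -0.0]
ft_force: [-0.1, -0.4, -5.3]
opening: 0.0143
grasp_force: 58.6
```

>>> carry_out(slide=[[0,0,0],[0,0,-1],[0,0,-2.5],[0,0,-3.8],[0,0,-4.5],[0,0,-4.7],[0,0,-4.9],[0,0,-4.9]], yaw=[0,0,0,0,0,0,0,0])

```text
clock: 17.9
ee_pos: [0.4441, 0.3317, 0.2175]
orientation: [0.0, 0.231, 0.973, 0.0]
ft_force: [0.8, 0.6, -5.8]
opening: 0.0142
grasp_force: 58.6
```

```bash
python3 - <<'E'
from m import *
s=env.get_state(); print(s['clock'],s['ee_pos'],s['opening'],s['ft_force'])
c=env.read_camera('scene'); W=cloud(c); e=s['ee_pos']
P=W[near(W,e,.1,.135,.156)]; print('rim',circ(P),rect(P)[:2])
cv2.imwrite('pics/pp.png',cv2.resize(c['image'][110:260,330:480],None,fx=3.8,fy=3.8)[...,::-1])
E
```

```text
17.9 [0.44410981 0.33169337 0.21745854] 0.014196861415806578 [ 0.83911184  0.56824176 -5.82140019]
rim (array([0.44486298, 0.33323498]), np.float64(0.07021577423957887)) ((443.5679626464844, 333.64984130859375), (143.15306091308594, 143.70420837402344))
```

View pics/pp.png

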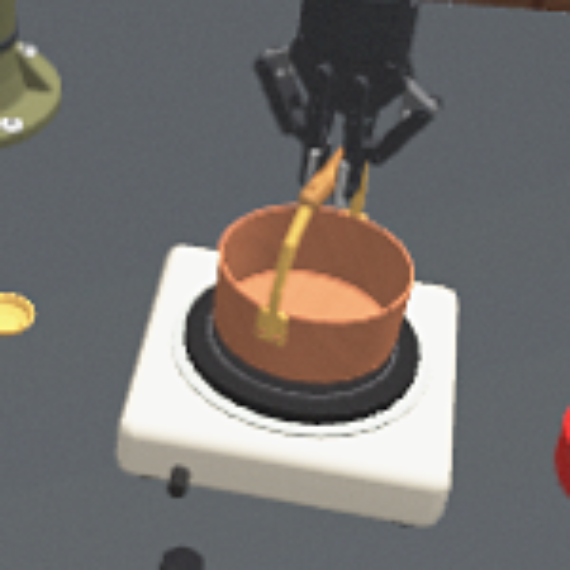

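The pan hovers a few mm above the plate. Its base centre is near (308,335) and the black ring shows evenly around it. Lowering gently.

>>> carry_out(slide=[[0,0,-0.15],[0,0,-0.3],[0,0,-0.45],[0,0,-0.55],[0,0,-0.55]], yaw=[0,0,0,0,0])

```text
clock: 18.58
ee_pos: [0.4441, 0.3314, 0.212]
orientation: [0.0, 0.231, 0.973, -0.0]
ft_force: [-0.5, -1.0, -1.8]
opening: 0.014
grasp_force: 59.1
```

Partly supported now (−5.8 → −1.8 N). A hair lower, then release.

>>> carry_out(slide=[[0,0,-0.1],[0,0,-0.1]], yaw=[0,0])

```text
clock: 18.82
ee_pos: [0.4441, 0.3312, 0.2119]
orientation: [0.0, 0.231, 0.973, 0.0]
ft_force: [-2.8, -4.6, 6.3]
opening: 0.0139
grasp_force: 60.1
```

>>> carry_out(slide=[[0,0,0],[0,0,0],[0,0,0],[0,0,0],[0,0,0],[0,0,0],[0,0,0]], yaw=[0,0,0,0,0,0,0], grip=0.75)

```text
clock: 19.7
ee_pos: [0.444, 0.3316, 0.2108]
orientation: [-0.0, 0.231, 0.973, -0.0]
ft_force: [0.3, 0.1, 0.2]
opening: 0.0641
grasp_force: 0.0
```

>>> carry_out(slide=[[0,0,1],[0,0,3],[0,0,6],[0,0,9],[0,0,12],[-3,-3,13],[-6,-8,13],[-6,-13,13],[-6,-18,13],[-6,-18,13]], yaw=[0,0,0,0,0,0,0,0,0,0])

```text
clock: 20.95
ee_pos: [0.3841, 0.148, 0.3419]
orientation: [0.001, 0.234, 0.972, -0.0]
ft_force: [0.5, 0.1, -0.3]
opening: 0.064
grasp_force: 0.0
```

```bash
python3 - <<'E'
from m import *
s=env.get_state(); print(s['clock'],s['ee_pos'],s['opening'],s['ft_force'])
for n in('scene','top'):
    c=env.read_camera(n); W=cloud(c)
    P=W[near(W,(.444,.332),.1,.13,.148)]; print('rim',circ(P),np.percentile(P[:,2],95))
    P=W[near(W,(.4064,-.3206),.075,.056,.068)]; print('dish rim',circ(P))
    if n=='scene': cv2.imwrite('pics/fin.png',c['image'][...,::-1])
E
```

```text
20.95 [0.38412281 0.14799804 0.3419042 ] 0.06401002738172358 [ 0.54012999  0.13809759 -0.30441635]
rim (array([0.44422908, 0.33256612]), np.float64(0.07015229749119757)) 0.14265252670619033
dish rim (array([ 0.40702756, -0.31426717]), np.float64(0.05250635678181062))
rim (array([0.4396957 , 0.32895856]), np.float64(0.07057190951879923)) 0.14244042549519748
dish rim (array([ 0.40148009, -0.31781927]), np.float64(0.05289327283234321))
```

View pics/fin.png

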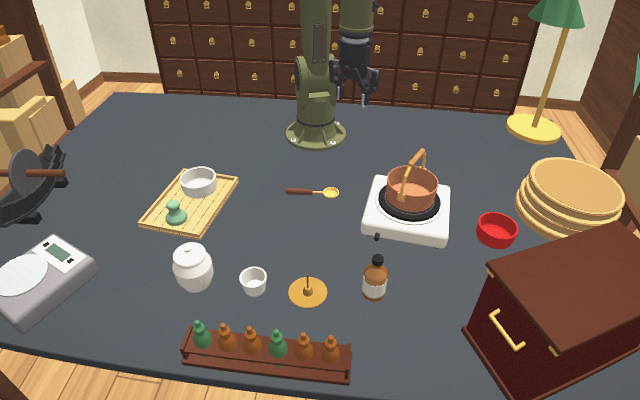

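The pan stands upright on the plate at (412,190), and the dish is in the tray's free half at (199,181). Everything else is where it was and the gripper is clear, so I'm handing in.

```bash
python3 -c "
from workcell import env
print(env.close_job())"
```

```text
the job is handed in; nothing more can be done
None
```

The dish is upright in the tray's free half, the copper pan is level within about 4 mm of the hotplate's centre, nothing else was moved, and the job was handed in at about 21 s of the 64 s allowed; the verdict was not shown.

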